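Load a flap disc into the sprung disc caddy and latch it down

ROBOT

A 6-joint arm with a two-finger parallel gripper is mounted at the origin on the work surface. World frame = base frame: x ahead of the robot, y to its left, z up, the work surface at z = 0. Lengths are in m, angles in rad, forces in N, time in s.
With the tool pointing down it reaches from about 0.375 to 0.9 m from the base axis. Payload 3.1 kg.
Tool frame: the origin (TCP) lies at the very end of the fingers, on their centre line; the grasp point (between the pads) lies 19 mm behind it (grip_depth is the distance from the TCP to the grasp point, in m); z points along the fingers, y is the line along which they close (so a half turn about z gives the same grasp; the last joint's range is limited). The gripper opens to 85 mm and grips with 20 to 120 N. Pads are 22 mm wide; open, the fingers measure 114 mm over their backs; the gripper's body (76 mm by 85 mm) begins 54 mm behind the grasp point. The pads swing forward as they close: fully open they stand 13 mm farther back than shut.
Start: joints at [1.101, 0.527, 1.433, -0, 1.181, -0.178], TCP at [0.179, 0.599, 0.231] pointing down, gripper open.
Joint ranges: [-3.08, 3.08], [-0.75, 2.2], [0.22, 2.44], [-1.43, 4.57], [0, 2.65], [-2.85, 2.85]. Speed limits (rad/s): [2.79, 2.79, 3.14, 3.14, 3.14, 3.14].

INTERFACE

Orientations are given as a unit quaternion [x, y, z, w].
In Python, from station import * gives the robot as it stands.
- The arm moves only by the tool apply_moves, never from a script. Its argument "plan" is a list of rows, each a list of 7 numbers: the shift along the tool's x, y, z in m, then the turn, a rotation vector about the tool's x, y, z in rad, then the gripper command: -1 is fully open, 1 is shut, values between are in proportion. In form: [[dx, dy, dz, wx, wy, wz, jaw], ...]. A call has 1 to 8 rows; each row shifts and turns the commanded pose from where the row before left it, along the tool's axes as they then stand; what a row does not reach is not made up. A row lasts 1/8 s, in which the tool goes at most 62.5 mm and 10.7 degrees, less where a joint would pass 70% of its speed; a pose out of reach is approached as far as the arm can. A call is refused whole if a number of a shift passes 0.0625 or a number of a turn 0.188, either way. A call with a gripper value outside its range is refused whole. The fingers move at their own pace and stop on an object; "force" is the grip in N (left out, the last holds). Time passes only in rows, so rows that do not move let the fingers close. It gives the time, the measured TCP pose, the force, the opening and the grip force at its end, in the units of the state.
- sense(): the state, without advancing time (a new reading comes with each control period).
- snapshot(name): name is "scene" or "top" or "wrist"; returns the picture (480x640x3 uint8, red, green, blue); there is no depth.
- calibration(name): a dict with "camera_matrix" (3x3 intrinsics, pixels), "k1" (the pictures are not rectified: a ray, as slopes to the right and down, at radius r is drawn at 1 + k1 r^2 times it, then the intrinsics apply), "R" (3x3) and "t" (3): a world point X has camera coordinates R X + t; the wrist camera has in their place "mount" (4x4, takes a point from camera to tool coordinates, whose origin is the TCP and whose axes are the flange's). Camera axes: x right, y down, z forward; pixel columns grow to the right and rows downward; lengths in m; the calibration is good to about 2 mm. A picture is of the moment at which its call begins: read the wrist's pose just before it. calibration takes no time and is no camera call.
- sign_off(): hands the job in; it is judged then, once.
The state is a dict: "t": time; "q": joint angles; "qd": joint speeds; "tau": joint torques, N m; "tcp_pos": TCP position; "tool_rot": TCP orientation; "force": force on the tool from outside, world axes, zero at the start; "ft_torque": the same for the moment, N m; "finger_gap": opening from 0.0 (shut) to 1.0 (fully open); "gripper_force": force on a finger pad.
Only numpy, scipy, OpenCV 4.12 (cv2) and the standard library are available. Lean on these libraries where they do the work, as an engineer would, in place of code of your own. Each camera call takes 0.05 s, during which the arm holds its last target. There are 200 camera calls.

TASK

Load the flap disc into the sprung caddy: press down the tail of the catch at the caddy's end so that the hook lets go and the plate pops up, then push the flap disc along the deck, without lifting it off, until it lies fully on the raised plate against the far stop. Take the hand tamper by its handle, press the disc squarely down with it until the plate bottoms out level, hold it there for a second so that the hook catches, and stand the tamper upright back on its round mat, wholly on it, and let go. Leave the other things on the bench where they are, and do not let the tamper topple.

Things in the scene. Friction and masses are not known exactly. Their poses are not given: they have to be found in the camera images.
- well (a point): Centre of the square well (125 mm along y, 121 mm along x) of the caddy, a fixed grey steel fixture, at the deck's height, 75 mm above the bench. +y is the way the disc is pushed; z up. Beyond the well (y from +62.5 to +77.5 mm) stands the far stop, with a 32 mm slot in its middle; beyond it is the catch. Far stop and side rails rise 16 mm above the deck.
- deck (a point): Middle of the caddy's flat deck top, on which the disc slides; same axes as well and 149 mm before it (-y). The deck runs from 235 mm (open end) to 62.5 mm before the well's centre. Straight side rails run along deck and well; their inner faces are 121 mm apart (x = -60.5 and +60.5 mm).
- carrier (a joint): Downward travel of the sprung plate, in m: 0 = fully up (its top 1 mm below the deck), 0.032 = bottomed out. Starts hooked down at about 0.028. The spring pushes up with 7 N at the top, 14 N at the bottom; the plate weighs 0.3 kg. The hook snaps over by itself when the plate is pressed past about 0.030; let go, the plate then stays at about 0.028.
- plate_top (a point): Centre of the top face of the sprung steel plate (118 x 121 mm, 6 mm thick) in the well. The point's z is the plate's normal; the plate rocks up to 0.1 rad on soft springs when pressed off-centre.
- tail (a point): Centre of the top face of the catch's tail pad, steel, 44 mm (caddy x) by 40 mm (caddy y), beyond the far stop: 145 mm from the well's centre along +y, 61 mm above the bench at rest. The catch pivots about a line along the caddy's x, 65 mm nearer the well and 47 mm lower than this point. Axes as well at rest.
- catch (a joint): Angle of the catch in rad: 0 = at rest (hook closed, sprung), 0.45 = tail pressed fully down. The hook lets the plate go at about 0.25 to 0.3 (pad pressed some 18 mm down, about 4 N). It springs back when let go.
- disc_center (a point): Centre (half-way up) of the loose flap disc, dark grey, round, 115 mm diameter, 12 mm thick, about 0.13 kg, lying flat on the caddy's deck between the rails, 130 to 165 mm before the well's centre. Against the far stop its centre lies 5 to 7 mm beyond the well's centre.
- tamper_grip (a point): Middle of the handle of the hand tamper: flat round steel foot of 90 mm diameter and 14 mm thickness with an upright square wooden handle, 30 x 30 mm (sides along this point's x and y), rising to 86 mm above the foot's underside. This point is 50 mm above the underside. About 0.35 kg. It stands on the round mat.
- mat_top (a point): Centre of the top face of the round black rubber mat, 130 mm diameter, 6 mm thick, fixed to the bench, on the left or right of the caddy.
- tin: Bystander: plain tin, 96 mm diameter, 95 mm high, on the side opposite to the mat; origin at the centre of its underside.
- spray: Bystander: slim can, 64 mm diameter, 190 mm high; origin at the centre of its underside.
- hammer: Bystander: hammer lying flat behind the caddy; origin on its underside.
- tape: Bystander: roll of tape, 100 mm diameter, 45 mm high, lying between robot and caddy; origin at the centre of its underside.
- spare: Bystander: thick round spare disc, 125 mm diameter, 24 mm high, lying on the bench to the right; origin at the centre of its underside.
- tamper: The tamper as a whole (see tamper_grip); origin at the centre of its foot's underside, z along the handle.
- disc: The flap disc as a whole (see disc_center); origin at the centre of its underside.
There are look-alikes about, which are no part of the job. What is shaped like the disc but orange is not meant. Leave any turquoise look-alike of the tamper alone.

How it is judged:
By the outcome, as a careful person would: the job done as asked, in the order asked, and still so for the second after the job is handed in, with the robot touching nothing.
It also fails if it takes over 70 s, if anything falls off the work surface, if the arm or the gripper's body presses on something with over 40 N, if the wrist force passes 120 N, or if a joint passes its speed limit or range.

## Working session

There is one attempt and no reset: what is moved stays moved. The work goes in short steps, Python scripts to look and compute and a tool call to move; the robot and the scene stay as the last step left them, time stands still between calls to the robot, and variables do not carry over. Pictures are saved under pics/ and viewed, at most 13 in all, crops included, and the job is handed in when it is done.

Besides the shell and the picture viewer there is one more tool, called after "Emit:" as name(argument=value, ...), one argument or row to a line, values as JSON. apply_moves: Moves the arm, as the interface text tells. Its arguments: {"type":"object","properties":{"plan":{"type":"array"},"force":{"type":"number"}},"required":["plan"]}

```bash
mkdir -p pics; ls; python3 - <<'E'
from station import *
import cv2
for n in("scene","top"):
    cv2.imwrite(f"pics/{n}0.png",snapshot(n)[:,:,::-1]); c=calibration(n); print(n,c)
print(calibration("wrist")); s=sense(); print(s)
E
```

```text
pics
scene {'camera_matrix': array([[503.05213368,   0.        , 316.30481779],
       [  0.        , 503.05213368, 242.44883983],
       [  0.        ,   0.        ,   1.        ]]), 'k1': -0.05987687822835014, 'R': array([[-0.75717974,  0.65319605, -0.0037081 ],
       [ 0.34581052,  0.39603194, -0.8506314 ],
       [-0.55416055, -0.64536317, -0.52574943]]), 't': array([ 0.39903968, -0.13347964,  1.65544248])}
top {'camera_matrix': array([[454.10800859,   0.        , 315.68784279],
       [  0.        , 454.10800859, 240.52158107],
       [  0.        ,   0.        ,   1.        ]]), 'k1': -0.009202959154537423, 'R': array([[-0.02286035, -0.99969956, -0.00884259],
       [-0.99884126,  0.02321361, -0.04215765],
       [ 0.04235026,  0.00786861, -0.99907184]]), 't': array([0.02181394, 0.55818764, 1.05973365])}
{'camera_matrix': array([[369.32544059,   0.        , 317.70821939],
       [  0.        , 369.32544059, 237.17522725],
       [  0.        ,   0.        ,   1.        ]]), 'k1': -0.041823187255493964, 'mount': array([[ 5.25337166e-04, -9.61869258e-01, -2.73509150e-01,
       
[... 253 characters left out ...]
    1.00000000e+00]])}
{'t': 0.1, 'q': array([ 1.10153459e+00,  5.28398966e-01,  1.43373302e+00,  4.10611170e-05,
        1.18138582e+00, -1.78494467e-01]), 'qd': array([-0.00021624, -0.00050744, -0.00525127,  0.00051029,  0.00261889,
        0.00107803]), 'tau': array([-1.80527218e-04, -4.43309963e+01, -1.78586912e+01, -2.02330657e-04,
        3.84217667e-03, -5.60028951e-06]), 'tcp_pos': array([0.17885437, 0.59822025, 0.23042872]), 'tool_rot': array([ 1.44879690e-01,  9.89448811e-01, -9.06485385e-04, -3.24333431e-04]), 'force': array([-0.56449353, -0.24093677, -0.4442976 ]), 'ft_torque': array([-0.03809443, -0.04400178,  0.04117279]), 'gripper_force': 0.0, 'finger_gap': 0.9994241307780506}
```

View pics/top0.png

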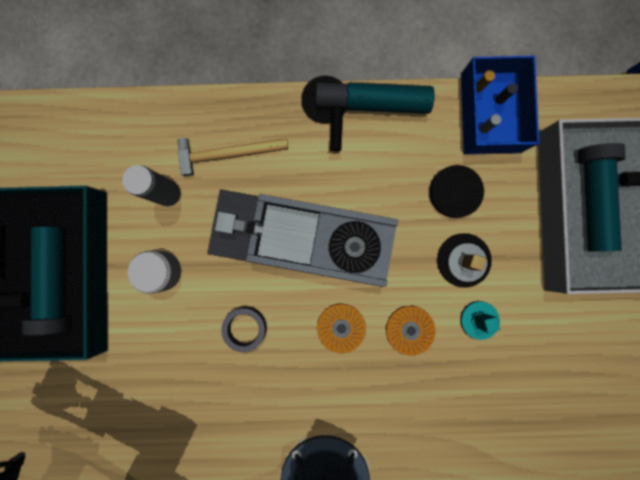

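View pics/scene0.png

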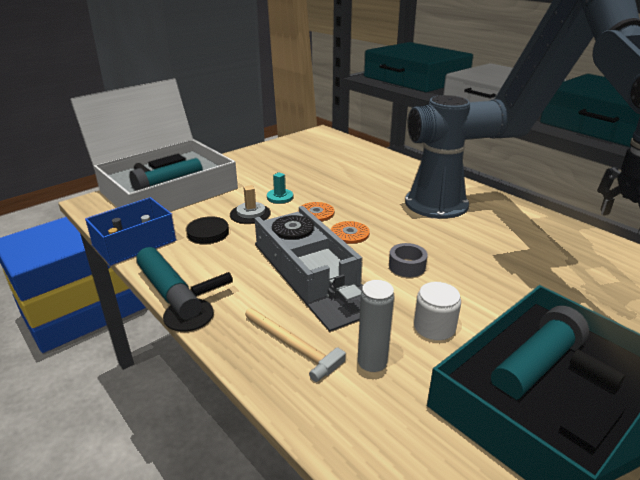

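Candidates: dark disc on deck (354,247) versus the orange ones (341,328), (410,330) and the thick black spare (456,191). Tamper: wooden handle on mat (478,263) versus turquoise (481,320). I choose the dark disc and the wooden-handled tamper, and check both in a crop.

```bash
cat > h.py <<'E'
import numpy as np, cv2
from scipy.spatial.transform import Rotation as R
from station import *
def cam(n,s=None):
    c=calibration(n)
    if n=="wrist":
        T=np.eye(4);T[:3,:3]=R.from_quat(s["tool_rot"]).as_matrix();T[:3,3]=s["tcp_pos"]
        M=np.linalg.inv(T@c["mount"]);return c,M[:3,:3],M[:3,3]
    return c,np.array(c["R"]),np.array(c["t"])
def back(n,px,z,s=None):
    c,Rm,t=cam(n,s);K=c["camera_matrix"];out=[]
    px=np.atleast_2d(px).astype(float)
    d=(px-K[:2,2])/K[0,0];u=d.copy()
    for _ in range(20): u=d/(1+c["k1"]*(u**2).sum(1,keepdims=True))
    r=np.c_[u,np.ones(len(u))]@Rm; o=-Rm.T@t
    return o+r*((np.broadcast_to(z,len(u))-o[2])/r[:,2])[:,None]
def proj(n,X,s=None):
    c,Rm,t=cam(n,s);K=c["camera_matrix"];p=np.atleast_2d(X)@Rm.T+t;u=p[:,:2]/p[:,2:]
    return u*(1+c["k1"]*(u**2).sum(1,keepdims=True))*K[0,0]+K[:2,2]
E
python3 - <<'E'
from h import *
im=cv2.imread("pics/top0.png")[170:350,200:510]
cv2.imwrite("pics/c1.png",cv2.resize(im,None,fx=2.5,fy=2.5,interpolation=cv2.INTER_CUBIC))
print(back("top",[[227,222],[290,235],[354,247],[478,263],[465,260],[152,271],[140,180]],[.061,.06,.087,.092,.006,.095,.19]).round(3))
E
```

```text
[[ 0.603  0.208  0.061]
 [ 0.57   0.066  0.06 ]
 [ 0.539 -0.075  0.087]
 [ 0.498 -0.343  0.092]
 [ 0.505 -0.343  0.006]
 [ 0.497  0.367  0.095]
 [ 0.68   0.354  0.19 ]]
```

View pics/c1.png

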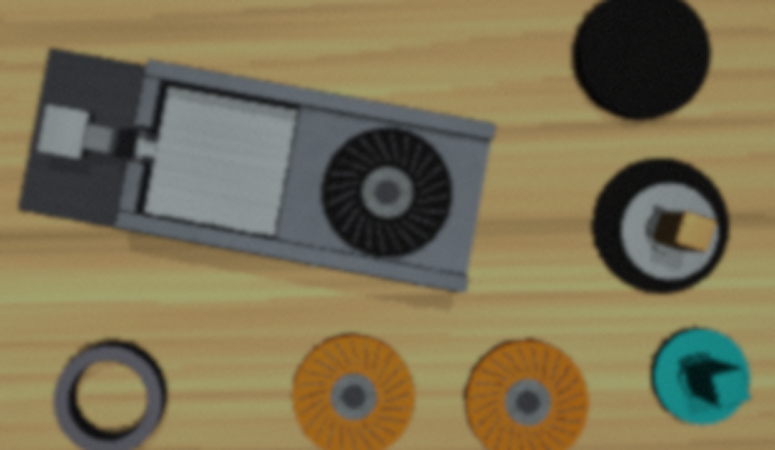

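The crop confirms the dark flap disc on the deck (crop 387,191) and the wooden-handled tamper (crop 695,230). The tail pad is at crop (63,131). Next I fit the caddy's frame.

```bash
python3 - <<'E'
from h import *
f=lambda p:np.array(p)/2.5+[200,170]
c=back("top",f([[148,62],[495,124],[465,291],[119,225]]),.091)
print(c.round(4),[np.linalg.norm(c[i]-c[i-3]).round(4) for i in range(4)])
far=(c[0]+c[3])/2;near=(c[1]+c[2])/2;d=far-near;d/=np.linalg.norm(d)
w=(far+near)/2+d*(235-77.5)/2e3
print("dir",d,np.degrees(np.arctan2(-d[0],d[1])),"well",w)
print("pad",back("top",f([63,131]),.061), "pred",w+d*.145)
print("disc",back("top",f([387,191]),.087),"grip top",back("top",f([699,231]),.092),"foot",back("top",f([669,231]),.020),"mat",back("top",f([660,226]),.006))
x=np.array([d[1],-d[0],0]);D=back("top",f([387,191]),.087)[0]-w
print("disc in caddy",D@x,D@d)
h=back("top",f([[684,209],[716,214],[709,252],[677,247]]),.092);print(h.round(4))
E
```

```text
[[ 0.6586  0.1301  0.091 ]
 [ 0.5968 -0.1727  0.091 ]
 [ 0.4518 -0.1422  0.091 ]
 [ 0.5161  0.158   0.091 ]] [np.float64(0.3091), np.float64(0.1481), np.float64(0.307), np.float64(0.1453)]
dir [0.20459659 0.97884638 0.        ] -11.805884795709721 well [0.57193814 0.070398   0.091     ]
pad [[0.60219465 0.21208805 0.061     ]] pred [0.60160465 0.21233073 0.091     ]
disc [[ 0.54047524 -0.07704733  0.087     ]] grip top [[ 0.49926016 -0.34693795  0.092     ]] foot [[ 0.49889637 -0.34423347  0.02      ]] mat [[ 0.50362472 -0.34044887  0.006     ]]
disc in caddy -0.0006305416925160558 -0.15076353208958818
[[ 0.5187 -0.3346  0.092 ]
 [ 0.5137 -0.3623  0.092 ]
 [ 0.4808 -0.3549  0.092 ]
 [ 0.4858 -0.3273  0.092 ]]
```

Emit:
apply_moves(
  plan=[
    [0,0,0,0,0,-0.085,1],
    [-0.041,-0.024,0,0,0,0,1],
    [-0.041,-0.024,0,0,0,0,1],
    [-0.041,-0.024,0,0,0,0,1],
    [-0.041,-0.024,0,0,0,0,1],
    [-0.041,-0.024,0,0,0,0,1],
    [-0.041,-0.024,0,0,0,0,1],
    [-0.041,-0.024,0,0,0,0,1],
  ],
)

```text
t: 1.1
tcp_pos: [0.4265, 0.3744, 0.231]
tool_rot: [0.103, 0.995, -0.0, -0.0]
force: [0.6, -0.1, 0.9]
finger_gap: 0.0
gripper_force: 0.0
```

```bash
cat > st.py <<'E'
from h import *
W=np.array([.5719,.0704,0]);yc=np.array([.2046,.9788,0]);xc=np.array([.9788,-.2046,0])
def rep():
    s=sense();p=s["tcp_pos"]-W;m=R.from_quat(s["tool_rot"]).as_matrix()
    print("t %.2f caddy x %.4f y %.4f z %.4f | toolyaw %.4f (caddy .%s) zt %s F %s gap %.3f gf %.1f"%(s["t"],p@xc,p@yc,p[2],np.arctan2(m[1,1],m[0,1]),"13647",m[:,2].round(3),s["force"].round(1),s["finger_gap"],s["gripper_force"]));return s
if __name__=="__main__": rep()
E
python3 st.py
```

```text
t 1.10 caddy x -0.2045 y 0.2678 z 0.2310 | toolyaw 1.3650 (caddy .13647) zt [-0.001 -0.    -1.   ] F [ 0.6 -0.1  0.9] gap 0.000 gf 0.0
```

Emit:
apply_moves(
  plan=[
    [-0.041,-0.024,0,0,0,0,1],
    [-0.041,-0.024,0,0,0,0,1],
    [-0.041,-0.024,0,0,0,0,1],
    [-0.041,-0.024,0,0,0,0,1],
    [-0.04,-0.023,0,0,0,0,1],
    [0,0,0.06,0,0,0,1],
    [0,0,0.06,0,0,0,1],
    [0,0,0.03,0,0,0,1],
  ],
)

```text
t: 2.1
tcp_pos: [0.5985, 0.2166, 0.0772]
tool_rot: [0.103, 0.995, -0.001, -0.003]
force: [-0.1, -0.6, 0.2]
finger_gap: 0.004
gripper_force: 0.0
```

```bash
python3 st.py
```

```text
t 2.10 caddy x -0.0038 y 0.1486 z 0.0772 | toolyaw 1.3643 (caddy .13647) zt [-0.007 -0.001 -1.   ] F [-0.1 -0.6  0.2] gap 0.004 gf 0.0
```

Emit:
apply_moves(
  plan=[
    [0,0,0.015,0,0,0,1],
    [0,0,0.01,0,0,0,1],
    [0,0,0.01,0,0,0,1],
    [0,0,0.01,0,0,0,1],
    [0,0,0,0,0,0,1],
  ],
)

```text
t: 2.72
tcp_pos: [0.6036, 0.2193, 0.0377]
tool_rot: [0.103, 0.995, 0.002, 0.003]
force: [1.1, 4.0, 2.9]
finger_gap: -0.001
gripper_force: 2.7
```

```bash
python3 - <<'E'
from st import *
rep(); cv2.imwrite("pics/top1.png",snapshot("top")[:,:,::-1])
cv2.imwrite("pics/top1c.png",cv2.resize(cv2.imread("pics/top1.png")[170:300,200:410],None,fx=3.5,fy=3.5))
E
```

```text
t 2.73 caddy x 0.0006 y 0.1522 z 0.0377 | toolyaw 1.3645 (caddy .13647) zt [ 0.006  0.003 -1.   ] F [1.1 4.  2.9] gap -0.001 gf 2.7
```

Emit:
apply_moves(
  plan=[
    [0,0,0.006,0,0,0,1],
    [0,0,0,0,0,0,1],
    [0,0,-0.03,0,0,0,1],
    [0,0,-0.06,0,0,0,1],
    [0,-0.06,0,0,0,0,1],
    [0,-0.06,0,0,0,0,1],
    [0,-0.06,0,0,0,0,1],
    [0,-0.06,0,0,0,0,1],
  ],
)

```text
t: 3.78
tcp_pos: [0.5519, -0.0197, 0.121]
tool_rot: [0.102, 0.995, -0.001, 0.001]
force: [0.4, 0.6, -0.8]
finger_gap: 0.001
gripper_force: 0.0
```

Emit:
apply_moves(
  plan=[
    [0,-0.06,0,0,0,0,1],
    [0,-0.06,0,0,0,0,1],
    [0,-0.04,0,0,0,0,1],
    [0,0,0,0,0,0,1],
  ],
)

```text
t: 4.28
tcp_pos: [0.5193, -0.1777, 0.1208]
tool_rot: [0.105, 0.994, -0.001, 0.001]
force: [-0.3, -0.3, -0.5]
finger_gap: 0.0
gripper_force: 0.0
```

```bash
python3 - <<'E'
from st import *
s=rep(); a=snapshot("top")[:,:,::-1];b=snapshot("scene")[:,:,::-1]
cv2.imwrite("pics/m2.png",np.hstack([cv2.resize(a[170:300,200:400],(400,260)),cv2.resize(b[190:340,230:400],(400,353))[:260]]) if 0 else np.vstack([cv2.resize(a[180:300,200:410],(630,360)),cv2.resize(b[200:340,240:380],(630,630))[:240*2-240]]))
E
```

```text
t 4.28 caddy x -0.0007 y -0.2537 z 0.1208 | toolyaw 1.3605 (caddy .13647) zt [ 0.001 -0.002 -1.   ] F [-0.3 -0.3 -0.5] gap 0.000 gf 0.0
```

View pics/m2.png

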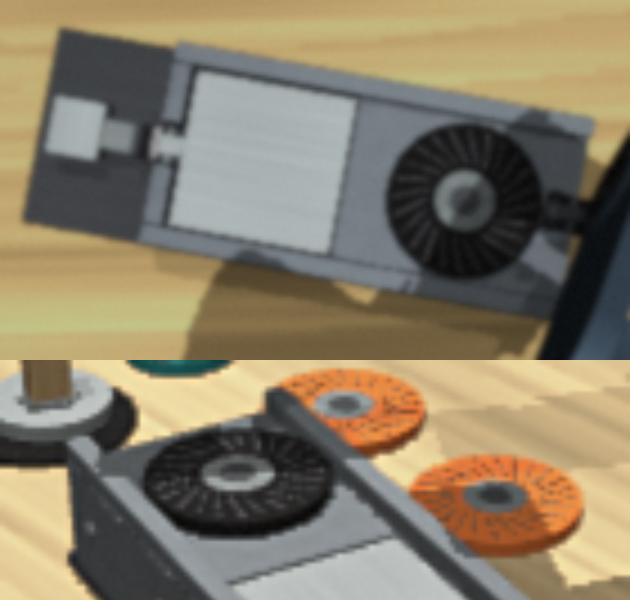

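The plate has popped up: it is bright and flush with the deck at (265,160), and the disc is undisturbed at (465,200). Next I push it along the deck.

Emit:
apply_moves(
  plan=[
    [0,0,0.025,0,0,0,1],
    [0,0,0.014,0,0,0,1],
    [0,0.015,0,0,0,0,1],
    [0,0.015,0,0,0,0,1],
    [0,0.015,0,0,0,0,1],
    [0,0.015,0,0,0,0,1],
    [0,0.015,0,0,0,0,1],
    [0,0.015,0,0,0,0,1],
  ],
)

```text
t: 5.38
tcp_pos: [0.5382, -0.0851, 0.0816]
tool_rot: [0.103, 0.995, -0.0, 0.0]
force: [-1.3, -1.0, 0.7]
finger_gap: 0.005
gripper_force: 0.6
```

```bash
python3 st.py
```

```text
t 5.38 caddy x -0.0012 y -0.1591 z 0.0816 | toolyaw 1.3652 (caddy .13647) zt [ 0.001 -0.    -1.   ] F [-1.3 -1.   0.7] gap 0.005 gf 0.6
```

Emit:
apply_moves(
  plan=[
    [0,0.015,0,0,0,0,1],
    [0,0.015,0,0,0,0,1],
    [0,0.015,0,0,0,0,1],
    [0,0.015,0,0,0,0,1],
    [0,0.015,0,0,0,0,1],
    [0,0,0,0,0,0,1],
  ],
)

```text
t: 6.12
tcp_pos: [0.5531, -0.0111, 0.0812]
tool_rot: [0.102, 0.995, 0.0, -0.0]
force: [0.5, -0.4, -0.1]
finger_gap: -0.001
gripper_force: 0.0
```

```bash
python3 - <<'E'
from st import *
s=rep(); a=snapshot("top")[:,:,::-1];b=snapshot("wrist")[:,:,::-1]
cv2.imwrite("pics/m3.png",np.hstack([cv2.resize(a[180:300,200:340],(400,343)),cv2.resize(b,(400,343))]))
E
```

```text
t 6.12 caddy x -0.0017 y -0.0837 z 0.0812 | toolyaw 1.3667 (caddy .13647) zt [-0.  0. -1.] F [ 0.5 -0.4 -0.1] gap -0.001 gf 0.0
```

View pics/m3.png

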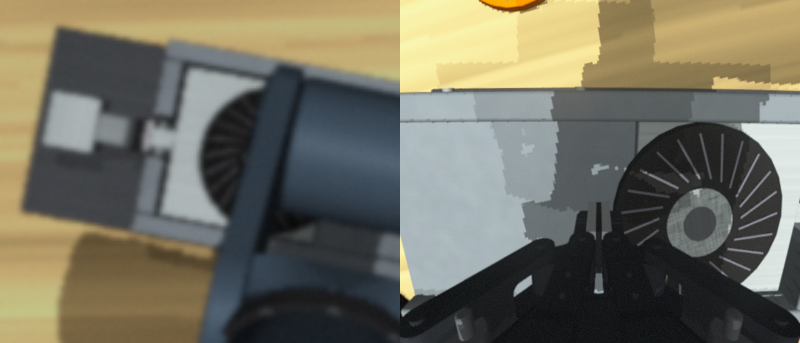

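```bash
python3 - <<'E'
from st import *
s=sense()
for px,z in(([480,312],.087),([610,312],.087),([344,312],.087)):
    p=back("wrist",px,z,s)[0]-W; print(p@xc,p@yc)
E
```

```text
-0.0010741787068278036 -0.018155063204478076
-0.0004643618626829984 0.03765142955612771
-0.0012710692601929981 -0.07393545672413099
```

The disc's centre is at y = -18 mm, so about 24 mm of push remains.

Emit:
apply_moves(
  plan=[
    [0,0.008,0,0,0,0,1],
    [0,0.007,0,0,0,0,1],
    [0,0.004,0,0,0,0,1],
    [0,0.002,0,0,0,0,1],
    [0,0.002,0,0,0,0,1],
    [0,0,0,0,0,0,1],
  ],
)

```text
t: 6.98
tcp_pos: [0.5579, 0.0101, 0.0813]
tool_rot: [0.103, 0.995, 0.0, 0.0]
force: [0.1, -1.0, -0.3]
finger_gap: 0.002
gripper_force: 0.0
```

```bash
python3 st.py
```

```text
t 6.97 caddy x -0.0014 y -0.0619 z 0.0813 | toolyaw 1.3650 (caddy .13647) zt [ 0.  0. -1.] F [ 0.1 -1.  -0.3] gap 0.002 gf 0.0
```

Emit:
apply_moves(
  plan=[
    [0,0.002,0,0,0,0,1],
    [0,0.001,0,0,0,0,1],
    [0,0,0,0,0,0,1],
  ],
)

```text
t: 7.35
tcp_pos: [0.5585, 0.0129, 0.0814]
tool_rot: [0.103, 0.995, 0.0, 0.0]
force: [-0.1, 0.1, -0.0]
finger_gap: -0.003
gripper_force: 0.2
```

```bash
python3 - <<'E'
from st import *
s=rep(); b=snapshot("wrist")[:,:,::-1];cv2.imwrite("pics/w4.png",b)
g=cv2.cvtColor(b,cv2.COLOR_BGR2GRAY).astype(int)
q=lambda x:(x[0]*xc+x[1]*yc+W)
print(proj("wrist",[q((0,.006))+[0,0,.087],q((0,.0625))+[0,0,.087]],s))
E
```

```text
t 7.35 caddy x -0.0013 y -0.0590 z 0.0814 | toolyaw 1.3650 (caddy .13647) zt [ 0. -0. -1.] F [-0.1  0.1 -0. ] gap -0.003 gf 0.2
[[475.71884869 313.81033686]
 [607.53988262 312.39509422]]
```

View pics/w4.png

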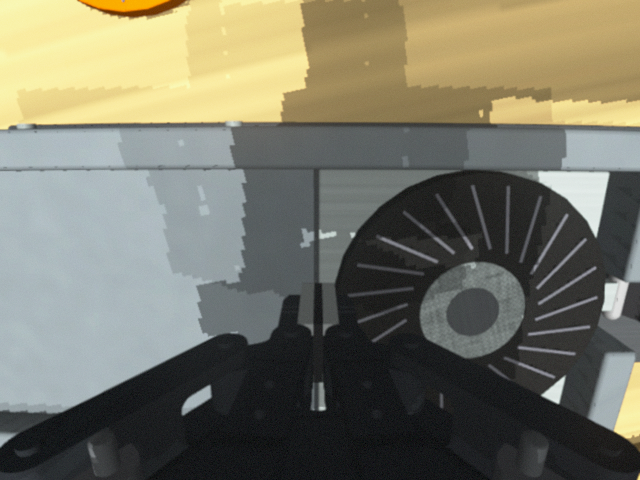

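The disc's right edge is at px 604 and the stop's face is at about 607, so 1–2 mm remain. I push gently until the force shows contact.

Emit:
apply_moves(
  plan=[
    [0,0.001,0,0,0,0,1],
    [0,0.001,0,0,0,0,1],
    [0,0,0,0,0,0,1],
  ],
)

```text
t: 7.78
tcp_pos: [0.5589, 0.0149, 0.0813]
tool_rot: [0.103, 0.995, 0.0, 0.0]
force: [-0.4, -0.6, 0.6]
finger_gap: 0.001
gripper_force: 0.3
```

Emit:
apply_moves(
  plan=[
    [0,0.001,0,0,0,0,1],
    [0,0,0,0,0,0,1],
  ],
)

```text
t: 8.02
tcp_pos: [0.5591, 0.0159, 0.0813]
tool_rot: [0.103, 0.995, 0.0, 0.0]
force: [-0.9, -0.5, 0.7]
finger_gap: -0.002
gripper_force: 0.3
```

```bash
python3 st.py
```

```text
t 8.03 caddy x -0.0014 y -0.0560 z 0.0813 | toolyaw 1.3651 (caddy .13647) zt [ 0.  0. -1.] F [-0.9 -0.5  0.7] gap -0.002 gf 0.3
```

Emit:
apply_moves(
  plan=[
    [0,0.001,0,0,0,0,1],
    [0,0,0,0,0,0,1],
  ],
)

```text
t: 8.28
tcp_pos: [0.5593, 0.0165, 0.0813]
tool_rot: [0.103, 0.995, -0.0, 0.0]
force: [0.2, -2.5, 0.3]
finger_gap: 0.004
gripper_force: 1.1
```

Emit:
apply_moves(
  plan=[
    [0,0.001,0,0,0,0,1],
    [0,0,0,0,0,0,1],
  ],
)

```text
t: 8.52
tcp_pos: [0.5595, 0.0168, 0.0813]
tool_rot: [0.102, 0.995, -0.001, 0.0]
force: [-0.8, -6.0, 0.1]
finger_gap: 0.001
gripper_force: 2.6
```

```bash
python3 - <<'E'
from st import *
s=rep(); b=snapshot("wrist")[:,:,::-1];cv2.imwrite("pics/w5.png",b)
a=cv2.imread("pics/w4.png")
for i in(a,b):
    h=cv2.HoughCircles(cv2.medianBlur(cv2.cvtColor(i,cv2.COLOR_BGR2GRAY),5),cv2.HOUGH_GRADIENT,1.5,300,param1=80,param2=20,minRadius=45,maxRadius=60); print(h)
    print(i[300,595:625].mean(1).astype(int))
E
```

```text
t 8.53 caddy x -0.0011 y -0.0550 z 0.0813 | toolyaw 1.3657 (caddy .13647) zt [-0.    -0.002 -1.   ] F [-0.8 -6.   0.1] gap 0.001 gf 2.6
[[[476.25 320.25  57.45]]]
[ 59  49  51  47  45  50  47  50  76 156 218 226 223 223 224 224 225 224
 219 205 203 201 195 218 224 222 221 220 200 133]
[[[476.25 317.25  55.8 ]]]
[ 55  50  51  51  51  50  49  45  98 181 219 211 201 209 220 223 224 222
 221 220 212 183 108  65  61  61  63  65  63  65]
```

The contact force is 6 N, so the disc is against the stop. I back off and head over to the tamper.

Emit:
apply_moves(
  plan=[
    [0,-0.01,0,0,0,0,1],
    [0,0,-0.05,0,0,0,1],
    [0,0,-0.05,0,0,0,1],
    [0,-0.04,-0.04,0,0,0,0.5],
    [0,-0.058,0,0,0,0,-1],
    [0,-0.058,0,0,0,0,-1],
    [0,-0.058,0,0,0,0,-1],
    [0,-0.058,0,0,0,0,-1],
  ],
)

```text
t: 9.57
tcp_pos: [0.5012, -0.2598, 0.2214]
tool_rot: [0.103, 0.995, 0.001, 0.0]
force: [0.7, 0.4, -0.8]
finger_gap: 1.001
gripper_force: 0.0
```

Emit:
apply_moves(
  plan=[
    [-0.007,-0.042,0,0,0,0,-1],
    [-0.007,-0.042,0,0,0,0,-1],
    [0,0,0,0,0,0,-1],
    [0,0,0,0,0,0,-1],
  ],
)

```text
t: 10.07
tcp_pos: [0.4979, -0.3425, 0.2208]
tool_rot: [0.103, 0.995, 0.001, -0.0]
force: [0.2, 0.5, -0.3]
finger_gap: 1.0
gripper_force: 0.0
```

```bash
python3 - <<'E'
from st import *
s=rep(); b=snapshot("wrist")[:,:,::-1];cv2.imwrite("pics/w6.png",b)
print(proj("wrist",[[.499,-.345,.086+.006],[.499,-.344,.02]],s))
E
```

```text
t 10.07 caddy x 0.0120 y -0.4193 z 0.2208 | toolyaw 1.3644 (caddy .13647) zt [-0.001  0.002 -1.   ] F [ 0.2  0.5 -0.3] gap 1.000 gf 0.0
[[314.24110025 230.61341217]
 [315.82372785 210.9359866 ]]
```

View pics/w6.png

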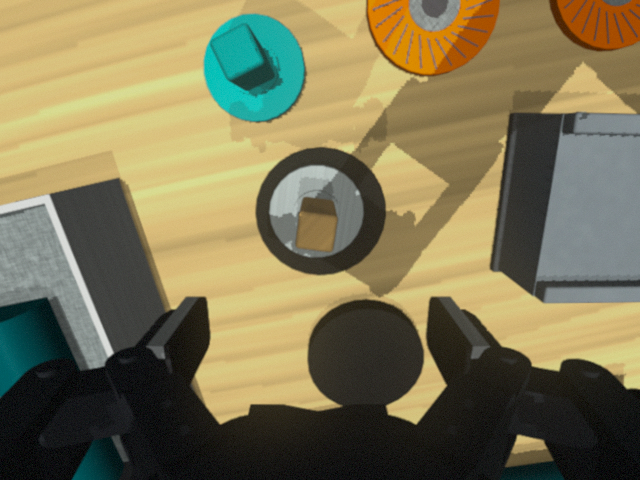

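```bash
python3 - <<'E'
from st import *
s=sense();m=R.from_quat(s["tool_rot"]).as_matrix()
f=lambda p,z:(back("wrist",p,z,s)-s["tcp_pos"])@m
c=f([[300,213],[337,214],[335,252],[296,248]],.092);print("top corners in tool\n",c.round(4),c.mean(0).round(4))
for i in range(4):
    d=c[i]-c[i-1];print(np.degrees(np.arctan2(d[1],d[0])).round(1),np.linalg.norm(d).round(4))
print("foot",f([[317,212]],.02).round(4),"mat",f([[321,211]],.006).round(4),"spare",f([365,354],.024).round(3))
b=cv2.imread("pics/w6.png");hsv=cv2.cvtColor(b[195:265,285:350],cv2.COLOR_BGR2HSV)
m_=((hsv[...,1]>90)&(hsv[...,2]>110)).astype(np.uint8)
cs=max(cv2.findContours(m_,0,2)[0],key=cv2.contourArea);r=cv2.minAreaRect(cs);print(r,np.array(r[0])+[285,195])
print(f(cv2.boxPoints(r)+[285,195],.092).round(4))
E
```

```text
top corners in tool
 [[ 0.0118 -0.0131  0.129 ]
 [ 0.0111  0.0146  0.129 ]
 [-0.0188  0.0135  0.129 ]
 [-0.0156 -0.0165  0.1289]] [-0.0029 -0.0004  0.129 ]
7.1 0.0276
91.6 0.0277
-177.9 0.0299
-83.9 0.0302
foot [[-0.0027 -0.0005  0.201 ]] mat [[-0.0046  0.0034  0.215 ]] spare [[-0.154  0.05   0.197]]
((30.65999984741211, 36.37999725341797), (38.18376922607422, 36.48670959472656), 8.130102157592773) [315.65999985 231.37999725]
[[-0.0146 -0.0179  0.1289]
 [ 0.0136 -0.0135  0.129 ]
 [ 0.0095  0.0147  0.129 ]
 [-0.0189  0.0112  0.129 ]]
```

Emit:
apply_moves(
  plan=[
    [-0.0025,0,0,0,0,0.1,-1],
    [0,0,0.04,0,0,0,-1],
    [0,0,0.04,0,0,0,-1],
    [0,0,0.04,0,0,0,-1],
    [0,0,0.04,0,0,0,-1],
    [0,0,0.02,0,0,0,-1],
    [0,0,0,0,0,0,-1],
  ],
)

```text
t: 11.0
tcp_pos: [0.5001, -0.3413, 0.0398]
tool_rot: [0.151, 0.988, 0.001, -0.002]
force: [-0.1, 0.3, 0.4]
finger_gap: 0.997
gripper_force: 0.0
```

Emit:
apply_moves(
  plan=[
    [0,0,0,0,0,0,0.5],
    [0,0,0,0,0,0,1],
    [0,0,0,0,0,0,1],
    [0,0,0,0,0,0,1],
    [0,0,0,0,0,0,1],
    [0,0,0,0,0,0,1],
  ],
  force=60,
)

```text
t: 11.75
tcp_pos: [0.5014, -0.3445, 0.0426]
tool_rot: [0.152, 0.988, -0.001, 0.001]
force: [0.5, -0.0, 6.4]
finger_gap: 0.346
gripper_force: 59.6
```

```bash
python3 st.py
```

```text
t 11.75 caddy x 0.0159 y -0.4205 z 0.0426 | toolyaw 1.2648 (caddy .13647) zt [ 0.002 -0.001 -1.   ] F [ 0.5 -0.   6.4] gap 0.346 gf 59.6
```

Emit:
apply_moves(
  plan=[
    [0,0,-0.005,0,0,0,1],
    [0,0,-0.01,0,0,0,1],
    [0,0,-0.03,0,0,0,1],
    [0,0,-0.04,0,0,0,1],
    [0,0,-0.04,0,0,0,1],
    [0,0,0,0,0,-0.1,1],
    [0,0,0,0,0,0,1],
  ],
)

```text
t: 12.62
tcp_pos: [0.5005, -0.3435, 0.1668]
tool_rot: [0.103, 0.995, 0.0, -0.0]
force: [-0.6, -0.0, -4.4]
finger_gap: 0.348
gripper_force: 59.1
```

```bash
python3 - <<'E'
from st import *
s=rep(); b=snapshot("wrist")[:,:,::-1];a=snapshot("scene")[:,:,::-1]
cv2.imwrite("pics/m7.png",np.hstack([cv2.resize(b,(460,345)),cv2.resize(a[130:260,200:330],(340,340))[:340].copy() if 0 else cv2.resize(a[130:260,200:330],(340,345))]))
E
```

```text
t 12.62 caddy x 0.0148 y -0.4198 z 0.1668 | toolyaw 1.3639 (caddy .13647) zt [-0.  0. -1.] F [-0.6 -0.  -4.4] gap 0.348 gf 59.1
```

View pics/m7.png

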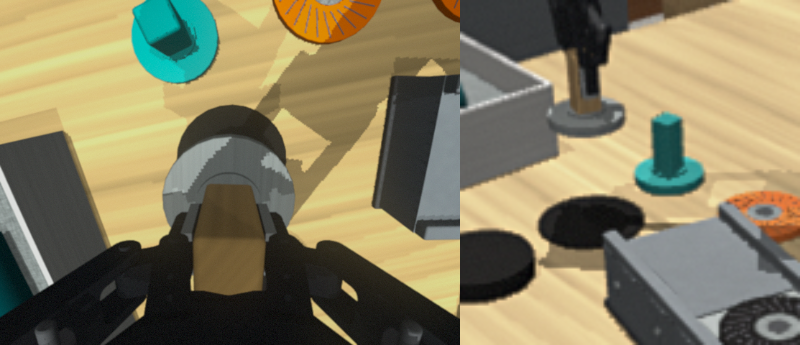

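The tamper is held upright with the foot centred laterally. I move it over the well.

Emit:
apply_moves(
  plan=[
    [0.002,0.03,0,0,0,0,1],
    [0.002,0.05,0,0,0,0,1],
    [0.002,0.055,0,0,0,0,1],
    [0.002,0.055,0,0,0,0,1],
    [0.002,0.055,0,0,0,0,1],
    [0.002,0.055,0,0,0,0,1],
    [0.002,0.05,0,0,0,0,1],
    [0.001,0.04,0,0,0,0,1],
  ],
)

```text
t: 13.72
tcp_pos: [0.5652, 0.0432, 0.1654]
tool_rot: [0.103, 0.995, 0.0, -0.001]
force: [-0.6, 0.1, -3.5]
finger_gap: 0.349
gripper_force: 59.3
```

Emit:
apply_moves(
  plan=[
    [0,0.02,0,0,0,0,1],
    [0,0.012,0,0,0,0,1],
    [0,0,0,0,0,0,1],
  ],
)

```text
t: 14.1
tcp_pos: [0.5724, 0.072, 0.166]
tool_rot: [0.103, 0.995, -0.0, -0.0]
force: [0.4, 0.3, -3.2]
finger_gap: 0.348
gripper_force: 59.4
```

```bash
python3 - <<'E'
from st import *
s=rep(); b=snapshot("wrist")[:,:,::-1];a=snapshot("scene")[:,:,::-1]
e=(back("wrist",[317,185],s["tcp_pos"][2]-.0226,s)[0]-s["tcp_pos"])@R.from_quat(s["tool_rot"]).as_matrix();print("foot front x",e)
cv2.imwrite("pics/m8.png",np.hstack([cv2.resize(b,(460,345)),cv2.resize(a[170:300,230:360],(340,345))]))
E
```

```text
t 14.10 caddy x 0.0001 y 0.0017 z 0.1660 | toolyaw 1.3651 (caddy .13647) zt [-0.001 -0.    -1.   ] F [ 0.4  0.3 -3.2] gap 0.348 gf 59.4
foot front x [ 0.04738836 -0.00015826  0.0226217 ]
```

View pics/m8.png

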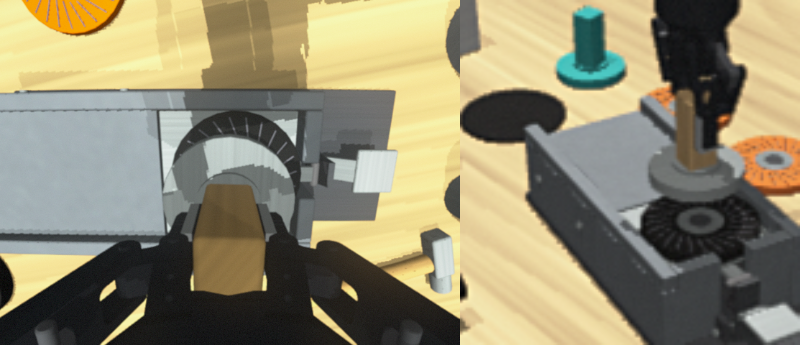

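Emit:
apply_moves(
  plan=[
    [-0.002,0,0.02,0,0,0,1],
    [0,0,0.018,0,0,0,1],
    [0,0,0.008,0,0,0,1],
    [0,0,0.008,0,0,0,1],
    [0,0,0.008,0,0,0,1],
    [0,0,0.006,0,0,0,1],
    [0,0,0,0,0,0,1],
  ],
)

```text
t: 15.08
tcp_pos: [0.5742, 0.071, 0.0991]
tool_rot: [0.103, 0.995, -0.001, 0.0]
force: [-3.1, -1.9, 3.3]
finger_gap: 0.344
gripper_force: 60.1
```

Emit:
apply_moves(
  plan=[
    [0,0,0.003,0,0,0,1],
    [0,0,0.002,0,0,0,1],
    [0,0,0,0,0,0,1],
  ],
)

```text
t: 15.45
tcp_pos: [0.5745, 0.0712, 0.0941]
tool_rot: [0.103, 0.995, -0.0, 0.0]
force: [-2.1, -2.4, 4.3]
finger_gap: 0.346
gripper_force: 60.2
```

```bash
python3 st.py
```

```text
t 15.45 caddy x 0.0024 y 0.0013 z 0.0941 | toolyaw 1.3652 (caddy .13647) zt [ 0.001 -0.001 -1.   ] F [-2.1 -2.4  4.3] gap 0.346 gf 60.2
```

Emit:
apply_moves(
  plan=[
    [0,0,0.002,0,0,0,1],
    [0,0,0.0015,0,0,0,1],
    [0,0,0,0,0,0,1],
  ],
)

```text
t: 15.82
tcp_pos: [0.5746, 0.0713, 0.0906]
tool_rot: [0.103, 0.995, -0.0, 0.0]
force: [-3.6, -3.4, 7.0]
finger_gap: 0.347
gripper_force: 60.3
```

Emit:
apply_moves(
  plan=[
    [0,0,0.001,0,0,0,1],
    [0,0,0.001,0,0,0,1],
    [0,0,0,0,0,0,1],
  ],
)

```text
t: 16.2
tcp_pos: [0.5748, 0.0713, 0.0903]
tool_rot: [0.102, 0.995, -0.0, 0.001]
force: [-5.1, -3.7, 16.1]
finger_gap: 0.345
gripper_force: 61.3
```

```bash
python3 st.py
```

```text
t 16.20 caddy x 0.0027 y 0.0015 z 0.0903 | toolyaw 1.3656 (caddy .13647) zt [ 0.001 -0.001 -1.   ] F [-5.1 -3.7 16.1] gap 0.345 gf 61.3
```

Emit:
apply_moves(
  plan=[
    [0,0,0.001,0,0,0,1],
    [0,0,0.001,0,0,0,1],
    [0,0,0,0,0,0,1],
    [0,0,0,0,0,0,1],
    [0,0,0,0,0,0,1],
    [0,0,0,0,0,0,1],
    [0,0,0,0,0,0,1],
    [0,0,0,0,0,0,1],
  ],
)

```text
t: 17.2
tcp_pos: [0.5752, 0.0713, 0.09]
tool_rot: [0.103, 0.995, -0.0, 0.001]
force: [-7.5, -3.4, 26.5]
finger_gap: 0.345
gripper_force: 58.8
```

Emit:
apply_moves(
  plan=[
    [0,0,0,0,0,0,1],
    [0,0,0,0,0,0,1],
    [0,0,0,0,0,0,1],
    [0,0,0,0,0,0,1],
    [0,0,0,0,0,0,1],
    [0,0,0,0,0,0,1],
  ],
)

```text
t: 17.95
tcp_pos: [0.5752, 0.0713, 0.09]
tool_rot: [0.103, 0.995, -0.0, 0.001]
force: [-6.7, -3.6, 27.5]
finger_gap: 0.344
gripper_force: 58.8
```

```bash
python3 st.py
```

```text
t 17.95 caddy x 0.0030 y 0.0015 z 0.0900 | toolyaw 1.3648 (caddy .13647) zt [ 0.003 -0.001 -1.   ] F [-6.7 -3.6 27.5] gap 0.344 gf 58.8
```

Emit:
apply_moves(
  plan=[
    [0,0,-0.002,0,0,0,1],
    [0,0,-0.003,0,0,0,1],
    [0,0,-0.005,0,0,0,1],
    [0,0,-0.02,0,0,0,1],
    [0,0,-0.03,0,0,0,1],
    [0,0,-0.02,0,0,0,1],
    [0,0,0,0,0,0,1],
  ],
)

```text
t: 18.82
tcp_pos: [0.5759, 0.0724, 0.1667]
tool_rot: [0.103, 0.995, 0.001, 0.002]
force: [0.1, 0.1, -3.2]
finger_gap: 0.342
gripper_force: 59.5
```

Emit:
apply_moves(
  plan=[
    [-0.002,-0.03,0,0,0,0,1],
    [-0.002,-0.05,0,0,0,0,1],
    [-0.002,-0.055,0,0,0,0,1],
    [-0.002,-0.055,0,0,0,0,1],
    [-0.002,-0.055,0,0,0,0,1],
    [-0.002,-0.055,0,0,0,0,1],
    [-0.001,-0.05,0,0,0,0,1],
    [0,-0.04,0,0,0,0,1],
  ],
)

```text
t: 19.82
tcp_pos: [0.5067, -0.3142, 0.1639]
tool_rot: [0.103, 0.995, 0.001, -0.0]
force: [0.4, 0.6, -3.2]
finger_gap: 0.348
gripper_force: 59.8
```

```bash
python3 - <<'E'
from st import *
s=rep(); b=snapshot("top")[:,:,::-1];a=snapshot("scene")[:,:,::-1]
cv2.imwrite("pics/m9.png",np.hstack([cv2.resize(b[170:300,200:340],(400,371)),cv2.resize(a[200:330,240:380],(400,371))]))
m=R.from_quat(s["tool_rot"]).as_matrix()
print("to mat centre (tool)",(np.array([.503,-.340,0])-s["tcp_pos"])@m)
E
```

```text
t 19.82 caddy x 0.0148 y -0.3898 z 0.1639 | toolyaw 1.3634 (caddy .13647) zt [-0.001  0.002 -1.   ] F [ 0.4  0.6 -3.2] gap 0.348 gf 59.8
to mat centre (tool) [-0.00187004 -0.0262774   0.16386282]
```

View pics/m9.png

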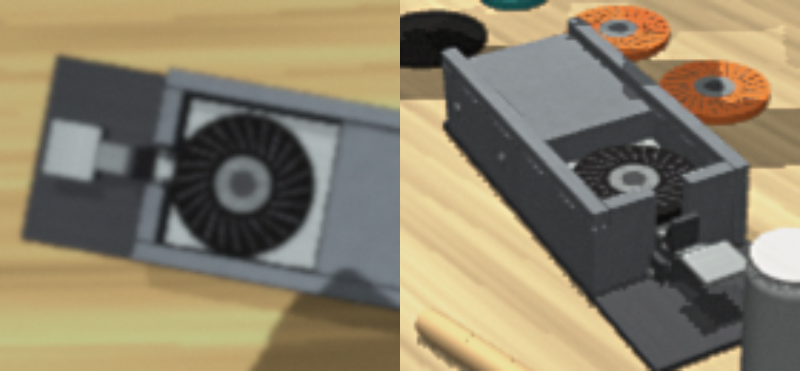

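The disc is down in the well with the plate hooked (243,183 in the left half), and it stays down. I return the tamper to the mat.

Emit:
apply_moves(
  plan=[
    [-0.002,-0.013,0,0,0,0,1],
    [-0.002,-0.013,0,0,0,0,1],
    [0,0,0.03,0,0,0,1],
    [0,0,0.04,0,0,0,1],
    [0,0,0.03,0,0,0,1],
    [0,0,0.014,0,0,0,1],
    [0,0,0.003,0,0,0,1],
    [0,0,0,0,0,0,1],
  ],
)

```text
t: 20.92
tcp_pos: [0.5067, -0.3393, 0.0496]
tool_rot: [0.103, 0.995, -0.001, 0.001]
force: [0.4, 0.2, -3.2]
finger_gap: 0.344
gripper_force: 60.0
```

```bash
python3 st.py
```

```text
t 20.93 caddy x 0.0200 y -0.4144 z 0.0496 | toolyaw 1.3653 (caddy .13647) zt [ 0.001 -0.001 -1.   ] F [ 0.4  0.2 -3.2] gap 0.344 gf 60.0
```

Emit:
apply_moves(
  plan=[
    [0,0,0.002,0,0,0,1],
    [0,0,0.001,0,0,0,1],
    [0,0,0,0,0,0,1],
  ],
)

```text
t: 21.3
tcp_pos: [0.5061, -0.339, 0.0462]
tool_rot: [0.103, 0.995, -0.0, 0.0]
force: [1.0, 0.3, -2.3]
finger_gap: 0.345
gripper_force: 60.0
```

```bash
python3 st.py
```

```text
t 21.30 caddy x 0.0193 y -0.4141 z 0.0462 | toolyaw 1.3650 (caddy .13647) zt [ 0. -0. -1.] F [ 1.   0.3 -2.3] gap 0.345 gf 60.0
```

Emit:
apply_moves(
  plan=[
    [0,0,0.002,0,0,0,1],
    [0,0,0.001,0,0,0,1],
    [0,0,0,0,0,0,1],
  ],
)

```text
t: 21.68
tcp_pos: [0.5059, -0.3388, 0.0428]
tool_rot: [0.103, 0.995, 0.0, -0.0]
force: [0.1, -0.5, -2.7]
finger_gap: 0.342
gripper_force: 60.3
```

Emit:
apply_moves(
  plan=[
    [0,0,0.001,0,0,0,1],
    [0,0,0,0,0,0,1],
  ],
)

```text
t: 21.92
tcp_pos: [0.5058, -0.3388, 0.0427]
tool_rot: [0.103, 0.995, -0.0, -0.0]
force: [-3.1, 0.5, 4.2]
finger_gap: 0.35
gripper_force: 61.0
```

Contact with the mat. I release and lift away.

Emit:
apply_moves(
  plan=[
    [0,0,0,0,0,0,0.1],
    [0,0,0,0,0,0,-0.3],
    [0,0,0,0,0,0,-1],
    [0,0,0,0,0,0,-1],
    [0,0,0,0,0,0,-1],
    [0,0,-0.02,0,0,0,-1],
    [0,0,-0.04,0,0,0,-1],
    [0,0,-0.05,0,0,0,-1],
  ],
)

```text
t: 22.92
tcp_pos: [0.5053, -0.3382, 0.1518]
tool_rot: [0.103, 0.995, 0.001, -0.001]
force: [0.3, -0.2, 0.2]
finger_gap: 1.001
gripper_force: 0.0
```

Emit:
apply_moves(
  plan=[
    [0,0,-0.05,0,0,0,-1],
    [0,0,-0.03,0,0,0,-1],
    [0,0,0,0,0,0,-1],
    [0,0,0,0,0,0,-1],
  ],
)

```text
t: 23.42
tcp_pos: [0.5052, -0.3381, 0.2306]
tool_rot: [0.103, 0.995, 0.001, -0.001]
force: [1.1, 0.1, -0.4]
finger_gap: 1.001
gripper_force: 0.0
```

```bash
python3 - <<'E'
from st import *
s=rep(); b=snapshot("wrist")[:,:,::-1];a=snapshot("scene")[:,:,::-1]
cv2.imwrite("pics/m10.png",np.hstack([cv2.resize(b[80:330,180:480],(380,317)),cv2.resize(a[140:340,200:460],(412,317))]))
E
```

```text
t 23.43 caddy x 0.0183 y -0.4135 z 0.2306 | toolyaw 1.3650 (caddy .13647) zt [-0.002  0.002 -1.   ] F [ 1.1  0.1 -0.4] gap 1.001 gf 0.0
```

View pics/m10.png

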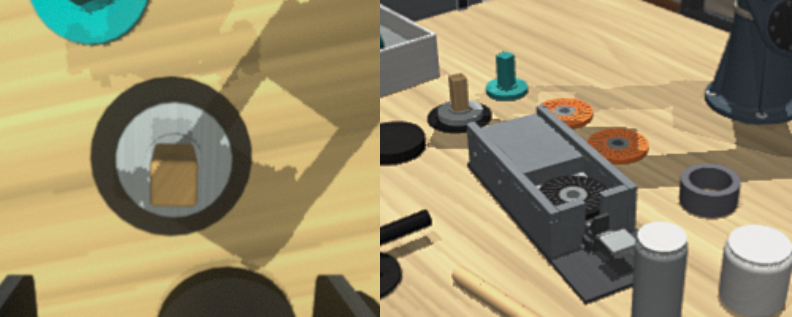

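The tamper stands upright and centred on the mat (173,157 in the left half). The disc is held down in the caddy (573,193 in the right half), and everything else is in place.

```bash
python3 -c "
from station import *
print(sign_off())"
```

```text
the job is handed in; nothing more can be done
None
```

The job is done and handed in at about 23 s: the disc is against the far stop and hooked down level, the tamper stands upright on its mat, and nothing else was moved.

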